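Fit the bonding jig's cover over its hidden pin and hold it pressed

TASK

Fit the loose cover on the bonding jig and clamp the tag that lies on its sprung pad: take the cover by its wooden grip, set it level on the tip of the jig's pin with its hole 1 to 2 cm to one side, and slide it across until it drops on the pin, its edges in line with the jig's. Then press it down against the pad until it is fully home on the steel deck, and finish while you hold it pressed there: do not let go. Leave the mug, bottle, tape roll and sponge where they are.

Things in the scene. Friction and masses are not known exactly. Their poses are not given: they have to be found in the camera images.
- jig_base: Bonding jig, fixed to the bench: plywood board 130 x 180 x 18 mm with a dark steel deck 104 x 134 mm on it, its top 24 mm above the bench. In its middle stand a steel pin and, around the pin, a grey sprung pad. Origin: centre of the underside, on the bench; z up, x along the short side, y along the long side. Its start yaw is within 0.6 rad of the world's axes.
- pin_tip (a point): Centre of the flat tip of the upright steel pin, 38 mm above the bench and 14 mm above the deck. The pin is 12 mm in diameter up to 8 mm above the deck, then tapers to 6 mm at the tip. Axes as the jig's.
- cover_hole (a point): Mouth of the round hole in the middle of the cover's flat underside, seen only from below: 14.5 mm in diameter, 16 mm deep. The cover is a loose aluminium plate 80 x 110 x 16 mm (0.3 to 0.5 kg in all) with a wooden grip on top; it starts flat on the bench, hole down. Axes of the cover: x along its 80 mm side, y along its 110 mm side, z up; start yaw within 0.6 rad of the world's axes. Its length goes along the jig's length, either way round.
- cover_grip (a point): Centre of the cover's dark wooden grip: an upright block 20 mm wide (cover x), 70 mm long (cover y), 40 mm tall, standing on the middle of the plate, straight above the hole. This point is 36 mm above the underside; the grip's top is 56 mm above it. Axes as the cover's.
- platen (a joint): Sprung pad (50 x 76 mm) around the pin, with a thin smoked-black tag on it, the pin passing through both: its travel in m. 0 = up, its top 5 mm above the deck; 0.005 = fully down, flush with the deck. It takes 7 N to start and 13 N to go fully down, so the cover, once it has dropped on the pin, rests on it 5 mm short of home until pressed.
- mug: White mug, 82 mm across, 95 mm tall; bystander. Origin: centre of its underside.
- bottle: Clear bottle, 64 mm across, 190 mm tall; bystander. Origin: centre of its underside.
- tape: Grey roll of tape lying flat, 76 mm across, 24 mm tall; bystander. Origin: centre of its underside.
- sponge: Sponge 75 x 110 x 43 mm; bystander. Origin: centre of its underside.

How it is judged:
On the way, in this order (a step that is already met when the one before it is completed fails the run):
1. the cover, held level, bears on the pin's tip with its hole 5 to 40 mm off the pin (contact force between cover and jig_base above 0.3 N and horizontal distance between cover_hole and pin_tip between 0.005 and 0.04 m and z of cover_hole in the frame of pin_tip above -0.004 m and angle between cover_hole's own z axis and vertical below 0.15 rad), for 0.1 s.
2. the cover has dropped over the pin (horizontal distance between cover_hole and pin_tip below 0.0035 m and z of cover_hole in the frame of pin_tip below -0.006 m), for 0.05 s.
At the end, for the whole second after the job is handed in: The cover is on the pin (hole within 3.5 mm of the pin's axis), level within 0.06 rad and in line with the jig within 0.12 rad, its underside within 1.5 mm of the deck, the sprung pad pressed down more than 3.8 of its 5 mm, and the fingers still bear on the cover with more than 2 N, all at rest (horizontal distance between cover_hole and pin_tip below 0.0035 m and angle between the y axis of cover_hole and the y axis of jig_base, either way round below 0.12 rad and angle between cover_hole's own z axis and vertical below 0.06 rad and z of cover_hole in the frame of pin_tip below -0.0125 m and value of joint platen above 0.0038 m and contact force between the fingers and cover above 2 N and linear speed of cover below 0.02 m/s); the arm keeps its last pose, push and grip.
It fails at once if the mug is shoved or knocked over (moved over 30 mm or tilted over 0.3 rad) (distance of mug from where it was at the start of the episode above 0.03 m or angle between mug's own z axis and vertical above 0.3 rad).
It fails at once if the bottle is shoved or knocked over (moved over 30 mm or tilted over 0.3 rad) (distance of bottle from where it was at the start of the episode above 0.03 m or angle between bottle's own z axis and vertical above 0.3 rad).
It fails at once if the tape is shoved or knocked over (moved over 30 mm or tilted over 0.3 rad) (distance of tape from where it was at the start of the episode above 0.03 m or angle between tape's own z axis and vertical above 0.3 rad).
It fails at once if the sponge is shoved or knocked over (moved over 30 mm or tilted over 0.3 rad) (distance of sponge from where it was at the start of the episode above 0.03 m or angle between sponge's own z axis and vertical above 0.3 rad).
It also fails if it takes over 42 s, if anything falls off the work surface, if the arm or the gripper's body presses on something with over 40 N, if the wrist force passes 120 N, or if a joint passes its speed limit or range.

ROBOT

A 7-joint arm with a two-finger parallel gripper is mounted at the origin on the work surface. World frame = base frame: x ahead of the robot, y to its left, z up, the work surface at z = 0. Lengths are in m, angles in rad, forces in N, time in s.
With the tool pointing down it reaches from about 0.4 to 0.85 m from the base axis. Payload 4.5 kg.
Tool frame: the origin (TCP) lies at the centre of the arm's flange, where the gripper is bolted on; the fingertips stand nose_length ahead of it and the grasp point (between the pads) lies 147 mm ahead of it (nose_length is the distance from the TCP to the fingertips, in m); z points along the fingers, y is the line along which they close (so a half turn about z gives the same grasp; the last joint's range is limited). The gripper opens to 88 mm and grips with 3 to 60 N. Pads are 18 mm wide; open, the fingers measure 123 mm over their backs; the gripper's body (75 mm by 187 mm) begins 45 mm behind the grasp point.
Start: joints at [-1.304, 0.689, -0.195, 1.565, 0.157, 0.902, -0.215], TCP at [0.144, 0.608, 0.405] pointing down, gripper open.
Joint ranges: [-3.01, 3.01], [-0.46, 2.08], [-1.47, 1.51], [0.13, 2.56], [-1, 4.14], [0.04, 2.09], [-2.66, 2.66]. Speed limits (rad/s): [2.57, 2.57, 3.14, 3.14, 3.14, 3.14, 3.14].

INTERFACE

Orientations are given as a unit quaternion [x, y, z, w].
In Python, from plant import * gives the robot as it stands.
- The arm moves only by the tool play_rows, never from a script. Its argument "rows" is a list that holds one entry, the list of rows, each a list of 6 numbers: the shift along the tool's x, y, z normalised to -1 to 1, where 1 is 0.5 m, then the turn, a rotation vector about the tool's x, y, z normalised to -1 to 1, where 1 is 0.5 rad. A call has 1 to 20 rows; each row is the pose to reach, as a shift and turn from the pose commanded when the call began, along the tool's axes at that moment; what a row does not reach only later rows make up. A row lasts 1/12 s, in which the tool goes at most 41.7 mm and 7.16 degrees, less where a joint would pass 70% of its speed; a pose out of reach is approached as far as the arm can. A call with a number of a shift or a turn outside -1 to 1 is refused whole. A call with a gripper value outside its range is refused whole. "claw" is the closure, from 0 (fully open) to 1 (shut), set as the call begins (left out, the last holds). The fingers move at their own pace and stop on an object; "squeeze" is the grip in N (left out, the last holds). Time passes only in rows, so rows that repeat a pose let the fingers close. It gives the time, the measured TCP pose, the force, the opening and the grip force at its end, in the units of the state.
- get_state(): the state, without advancing time (a new reading comes with each control period).
- snapshot(name): name is "scene" or "top" or "wrist"; returns a dict with "pixels" (384x512x3 uint8, blue, green, red), "camera_matrix" (3x3 intrinsics, pixels), "dist_coeffs" ([k1, k2, p1, p2, k3] as OpenCV has them; the pictures are not rectified), "world_to_cam" (4x4, takes a point from world to camera coordinates); the wrist camera has in their place "mount" (4x4, takes a point from camera to tool coordinates, whose origin is the TCP and whose axes are the flange's). Camera axes: x right, y down, z forward; pixel columns grow to the right and rows downward; lengths in m; the calibration is good to about 2 mm. A picture is of the moment at which its call begins: read the wrist's pose just before it. There is no depth.
- finish_job(): hands the job in; it is judged then, once.
The state is a dict: "clock": time; "q": joint angles; "qd": joint speeds; "joint_torque": joint torques, N m; "tool_pos": TCP position; "eef_rot": TCP orientation; "contact_force": force on the tool from outside, world axes, zero at the start; "moment": the same for the moment, N m; "opening": opening from 0.0 (shut) to 1.0 (fully open); "finger_force": force on a finger pad.
Only numpy, scipy, OpenCV 4.12 (cv2) and the standard library are available. Lean on these libraries where they do the work, as an engineer would, in place of code of your own. Each camera call takes 0.05 s, during which the arm holds its last target. There are 200 camera calls.

## Working session

There is one attempt and no reset: what is moved stays moved. The work goes in short steps, Python scripts to look and compute and a tool call to move; the robot and the scene stay as the last step left them, time stands still between calls to the robot, and variables do not carry over. Pictures are saved under pics/ and viewed, at most 10 in all, crops included, and the job is handed in when it is done.

Besides the shell and the picture viewer there is one more tool, called after "Call:" as name(argument=value, ...), one argument or row to a line, values as JSON. play_rows: Moves the arm, as the interface text tells. Its arguments: {"type":"object","properties":{"rows":{"type":"array"},"claw":{"type":"number"},"squeeze":{"type":"number"}},"required":["rows"]}

```bash
mkdir -p pics; ls; python3 - <<'E'
from plant import *
import cv2,numpy as np
s=get_state();print({k:np.round(v,3).tolist() for k,v in s.items()})
ims=[]
for n in("scene","top"):
    d=snapshot(n);cv2.imwrite(f"pics/{n}0.png",d["pixels"]);np.savez(f"{n}.npz",**d)
    print(n,np.round(d["camera_matrix"],1).tolist(),np.round(d["dist_coeffs"],3),np.round(d["world_to_cam"],3).tolist())
try: print(nose_length)
except Exception as e: print(e)
E
```

```text
pics
{'clock': 0.0, 'q': [-1.304, 0.69, -0.195, 1.566, 0.157, 0.903, -0.215], 'qd': [-0.001, -0.002, 0.001, -0.0, 0.0, 0.0, -0.001], 'joint_torque': [-0.0, -52.756, -1.267, -15.343, -0.053, 0.006, 0.0], 'tool_pos': [0.144, 0.608, 0.404], 'eef_rot': [0.116, 0.993, -0.001, -0.0], 'contact_force': [-0.059, 0.258, -1.251], 'moment': [-0.037, -0.002, -0.011], 'finger_force': 0.0, 'opening': 1.004}
scene [[356.0, 0.0, 257.8], [0.0, 356.0, 188.2], [0.0, 0.0, 1.0]] [-0.048  0.     0.     0.     0.   ] [[0.636, 0.772, 0.005, -0.367], [0.588, -0.48, -0.651, -0.302], [-0.5, 0.417, -0.759, 1.379], [0.0, 0.0, 0.0, 1.0]]
top [[422.3, 0.0, 255.9], [0.0, 422.3, 195.1], [0.0, 0.0, 1.0]] [0.027 0.    0.    0.    0.   ] [[-0.026, -1.0, -0.0, -0.004], [-0.989, 0.025, -0.147, 0.586], [0.147, -0.004, -0.989, 1.316], [0.0, 0.0, 0.0, 1.0]]
0.166
```

View pics/top0.png

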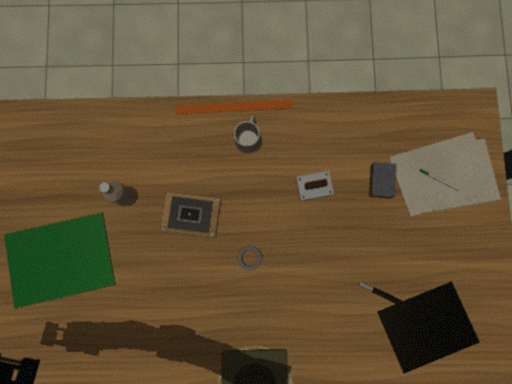

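View pics/scene0.png

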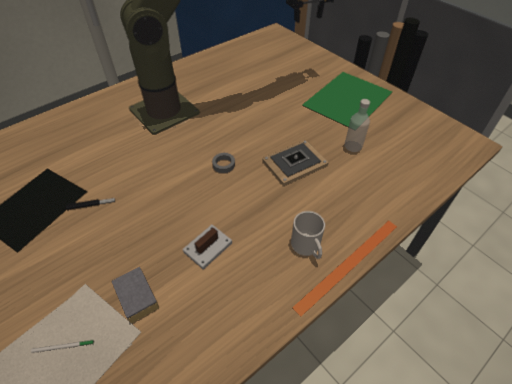

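The top view shows the jig's deck at about (190,215), the cover at (315,186), the tape at (250,258), the mug at (247,137), the bottle at (112,192) and the sponge at (383,180). The scene view agrees. I'll measure the cover and deck coarsely from the top camera.

```bash
cat > h.py <<'E'
import cv2,numpy as np
from scipy.spatial.transform import Rotation as R
def cast(d,T,px,z):
    "pixels -> world points on plane z; T = cam to world"
    p=cv2.undistortPoints(np.float64(px).reshape(-1,1,2),d["camera_matrix"],np.array(d["dist_coeffs"],float)).reshape(-1,2)
    r=np.c_[p,np.ones(len(p))]@T[:3,:3].T; o=T[:3,3]
    return o+r*((np.asarray(z)-o[2])/r[:,2])[:,None]
def tcp(s):
    T=np.eye(4);T[:3,:3]=R.from_quat(s["eef_rot"]).as_matrix();T[:3,3]=s["tool_pos"];return T
def rect(P):
    "min area rect of xy points: centre, sizes (m), direction of long side"
    c,sz,a=cv2.minAreaRect(np.float32(P[:,:2]*1000))
    b=cv2.boxPoints((c,sz,a));e=[b[1]-b[0],b[2]-b[1]];l=max(e,key=np.linalg.norm)
    t=np.arctan2(l[1],l[0]);t=(t-np.pi/2+np.pi/2)%np.pi-np.pi/2+np.pi/2
    return np.array(c)/1000,np.sort(sz),t   # t: angle of long side in [0,pi)
def blob(m,near,k=3):
    "contour of mask nearest to / containing the pixel"
    m=cv2.morphologyEx(m.astype(np.uint8)*255,cv2.MORPH_CLOSE,np.ones((k,k)))
    cs=[c for c in cv2.findContours(m,cv2.RETR_EXTERNAL,cv2.CHAIN_APPROX_NONE)[0] if cv2.contourArea(c)>20]
    return max(cs,key=lambda c:cv2.pointPolygonTest(c,near,True))[:,0]
E
python3 - <<'E'
from h import *
d=dict(np.load("top.npz"));T=np.linalg.inv(d["world_to_cam"])
im=d["pixels"];hsv=cv2.cvtColor(im,cv2.COLOR_BGR2HSV);V=hsv[...,2];S=hsv[...,1]
for p in[(305,180),(315,184),(175,215),(190,203),(168,230),(300,210),(190,215)]: print(p,hsv[p[1],p[0]])
c=blob((S<70)&(V>90),(305,180),9);print("cover",rect(cast(d,T,c,np.full(len(c),.016))),len(c))
c=blob((S<90)&(V<110),(173,212),9);print("deck",rect(cast(d,T,c,np.full(len(c),.024))),len(c))
for n,p in dict(tape=(250,258),mug=(247,137),bottle=(112,192),sponge=(383,180)).items(): print(n,cast(d,T,[p],[.02])[0].round(3))
E
```

```text
(305, 180) [ 25  23 124]
(315, 184) [  7 152  42]
(175, 215) [15 26 58]
(190, 203) [38 22 46]
(168, 230) [ 19 132 104]
(300, 210) [ 17 158 103]
(190, 215) [27 45 51]
cover (array([ 0.61746436, -0.21344971]), array([ 81.48915863, 111.72185516]), np.float32(1.7262348)) 109
deck (array([0.52770667, 0.19718509]), array([117.73583221, 166.4599762 ]), np.float32(1.4426978)) 178
tape [0.386 0.004 0.02 ]
mug [0.786 0.005 0.02 ]
bottle [0.611 0.45  0.02 ]
sponge [ 0.628 -0.438  0.02 ]
```

Call:
play_rows(
  rows=[
    [[-0.93,-0.62,0,0,0,1],[-0.93,-0.62,0,0,0,1],[-0.93,-0.62,0,0,0,1],[-0.93,-0.62,0,0,0,1],[-0.93,-0.62,0,0,0,1],[-0.93,-0.62,0,0,0,1],[-0.93,-0.62,0,0,0,1],[-0.93,-0.62,0,0,0,1],[-0.93,-0.62,0,0,0,1],[-0.93,-0.62,0,0,0,1],[-0.93,-0.62,0,0,0,1],[-0.93,-0.62,0,0,0,1],[-0.93,-0.62,0,0,0,1],[-0.93,-0.62,0,0,0,1],[-0.93,-0.62,0,0,0,1],[-0.93,-0.62,0,0,0,1],[-0.93,-0.62,0,0,0,1]],
  ],
)

```text
clock: 1.52
tool_pos: [0.5241, 0.2005, 0.4044]
eef_rot: [0.357, 0.934, 0.0, -0.001]
contact_force: [0.1, 0.1, 0.4]
opening: 0.995
finger_force: 0.0
```

```bash
cat > w.py <<'E'
from plant import *
from h import *
def wrist(name):
    s=get_state();d=snapshot("wrist");T=tcp(s)@d["mount"]
    cv2.imwrite(f"pics/{name}.png",d["pixels"]);np.savez(name+".npz",T=T,**d)
    return s,d,T
def togo(s,pos,ty):
    "normalised move: shift to TCP pos, turn bringing tool y to world angle ty (mod pi), tool kept vertical"
    M=tcp(s)[:3,:3]
    best=None
    for a in(ty,ty+np.pi):
        y=np.array([np.cos(a),np.sin(a),0]);z=np.array([0,0,-1.]);W=np.c_[np.cross(y,z),y,z]
        r=R.from_matrix(M.T@W).as_rotvec()
        if best is None or abs(r).sum()<abs(best).sum():best=r
    return (M.T@(np.array(pos)-s["tool_pos"])/.5).round(4),(best/.5).round(4)
E
python3 - <<'E'
from w import *
s,d,T=wrist("w1");print(s["tool_pos"],s["q"],s["clock"])
print(np.round(d["mount"],3).tolist(),np.round(d["camera_matrix"],1).tolist(),d["dist_coeffs"])
E
```

```text
[0.52414252 0.20049141 0.40438548] [-0.37355516  0.60249069 -0.1214725   1.76364925  0.09537289  0.7821776
  0.29833504] 1.5167
[[0.0, -0.947, -0.321, 0.083], [1.0, -0.0, 0.001, 0.0], [-0.001, -0.321, 0.947, 0.02], [0.0, 0.0, 0.0, 1.0]] [[288.9, 0.0, 261.6], [0.0, 288.9, 188.3], [0.0, 0.0, 1.0]] [-0.0168104  0.         0.         0.         0.       ]
```

View pics/w1.png

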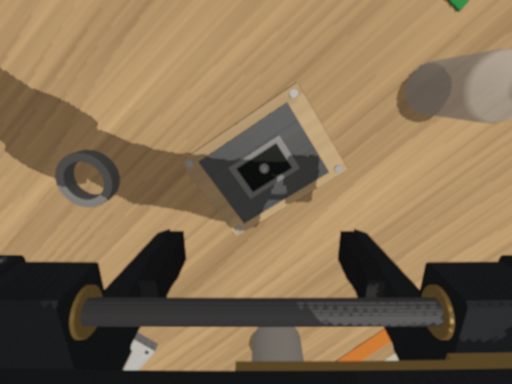

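The wrist view shows the jig with its pin tip at about (264,168). The four board screws are at about (294,92), (340,169), (239,230) and (189,163). The tape is at (87,178).

```bash
python3 - <<'E'
from w import *
d=dict(np.load("w1.npz"));T=d["T"];im=d["pixels"];hsv=cv2.cvtColor(im,cv2.COLOR_BGR2HSV).astype(int)
def cen(p,r,score):
    x,y=p;w=hsv[y-r:y+r+1,x-r:x+r+1];w=np.clip(score(w),0,None).astype(float)
    w=np.clip(w-.5*w.max(),0,None)
    Y,X=np.mgrid[y-r:y+r+1,x-r:x+r+1];return [(X*w).sum()/w.sum(),(Y*w).sum()/w.sum()]
sc=[cen(p,6,lambda w:np.median(w[...,1])-w[...,1]) for p in[(294,92),(340,169),(239,230),(189,163)]]
P=cast(d,T,sc,np.full(4,.019));print(np.round(sc,1).tolist(),P.round(4).tolist())
c=P.mean(0);L=(P[0]-P[3])+(P[1]-P[2]);sh=(P[1]-P[0])+(P[2]-P[3])
print("screw centre",c.round(4),"long",np.linalg.norm(L)/2,"short",np.linalg.norm(sh)/2,"angL",np.arctan2(L[1],L[0]),"angS",np.arctan2(sh[1],sh[0]))
tip=cen((264,168),5,lambda w:w[...,2]);print("tip",np.round(tip,1),cast(d,T,[tip],[.038]).round(4))
w=im[160:178,256:274].astype(int).sum(2)//3;print(w)
E
```

```text
[[293.2, 93.1], [337.9, 168.5], [238.3, 228.4], [189.2, 163.2]] [[0.4896, 0.2833, 0.019], [0.6005, 0.2666, 0.019], [0.5767, 0.1105, 0.019], [0.4659, 0.1272, 0.019]]
screw centre [0.5332 0.1969 0.019 ] long 0.15796386315367342 short 0.11205910031353007 angL 1.4196609401510112 angS -0.14966437580876402
tip [263.8 168.1] [[0.5317 0.1981 0.038 ]]
[[ 33  31  32  33  33  32  33  32  32  32  34  35  33  35  33  34  35  34]
 [ 24  26  26  27  27  24  25  26  24  25  28  29  29  27  26  26  28  30]
 [ 18  19  17  18  20  23  22  28  28  28  24  21  19  18  18  18  20  20]
 [ 13  15  14  17  22  33  43  51  54  49  39  26  16  14  13  15  14  12]
 [ 10  10  13  21  38  56  68  75  77  73  61  46  27  16  12  14  12  11]
 [ 12  13  17  33  58  75  84  88  88  86  79  65  43  23  13  14  14  11]
 [ 13  12  21  44  70  85  90  90  92  92  87  77  55  31  17  13  12  13]
 [ 13  14  23  50  75  88  92  96  96  94  90  82  63  38  17  12  12  13]
 [ 12  12  23  52  76  89  97 100 100  99  93  84  65  40  18  12  12  13]
 [ 13  14  24  50  74  89  99 102 103 102  94  83  62  38  18  13  13  12]
 [ 12  13  21  41  67  85  97 101 103 100  93  77  57  33  16  12  13  11]
 [ 13   9  17  31  53  74  87  94  97  94  84  67  45  22  12  14  12  14]
 [ 13  13  12  19  34  53  69  78  80  76  64  49  30  16  12  13  14  13]
 [ 13  15  12  13  19  30  42  50  52  49  39  26  16  12  13  14  17  15]
 [ 15  14  12  13  13  13  20  23  26  24  19  13  14  12  13  17  22  23]
 [ 13  11  13  13  12  11  12  14  13  13  13  13  11  13  14  17  24  24]
 [ 14  14  12  13  15  13  13  14  15  13  12  13  13  13  12  13  18  22]
 [ 13  14  12   9  14  13  14  11  12  14  15  10  17  12  10  13  15  18]]
```

```bash
python3 - <<'E'
from w import *
print(togo(get_state(),[.617,-.213,.33],.155))
E
```

```text
(array([-0.6909, -0.493 ,  0.1479]), array([-0.0015, -0.0032,  1.3722]))
```

Call:
play_rows(
  rows=[
    [[-0.69,-0.49,0,0,0,1],[-0.69,-0.49,0,0,0,1],[-0.69,-0.49,0,0,0,1],[-0.69,-0.49,0,0,0,1],[-0.69,-0.49,0,0,0,1],[-0.69,-0.49,0,0,0,1],[-0.69,-0.49,0,0,0,1],[-0.69,-0.49,0.15,0,0,1],[-0.69,-0.49,0.15,0,0,1],[-0.69,-0.49,0.15,0,0,1],[-0.69,-0.49,0.15,0,0,1],[-0.69,-0.49,0.15,0,0,1],[-0.69,-0.49,0.15,0,0,1],[-0.69,-0.49,0.15,0,0,1],[-0.69,-0.49,0.15,0,0,1]],
  ],
)

```text
clock: 2.82
tool_pos: [0.6184, -0.2106, 0.3305]
eef_rot: [0.576, 0.817, 0.001, 0.0]
contact_force: [0.5, 0.1, -0.2]
opening: 1.002
finger_force: 0.0
```

Call:
play_rows(
  rows=[
    [[0,0,0,0,0,0.37],[0,0,0,0,0,0.37],[0,0,0,0,0,0.37],[0,0,0,0,0,0.37]],
  ],
)

```text
clock: 3.15
tool_pos: [0.6181, -0.2119, 0.3305]
eef_rot: [0.649, 0.761, 0.0, 0.0]
contact_force: [0.9, 0.2, -0.7]
opening: 1.001
finger_force: 0.0
```

```bash
python3 - <<'E'
from w import *
s,d,T=wrist("w2");print(s["tool_pos"],s["q"],s["clock"])
E
```

```text
[ 0.61809976 -0.21185533  0.33052726] [ 0.24399701  0.81160758  0.02994115  1.54872546 -0.03177196  0.78077214
  0.44460808] 3.15
```

View pics/w2.png

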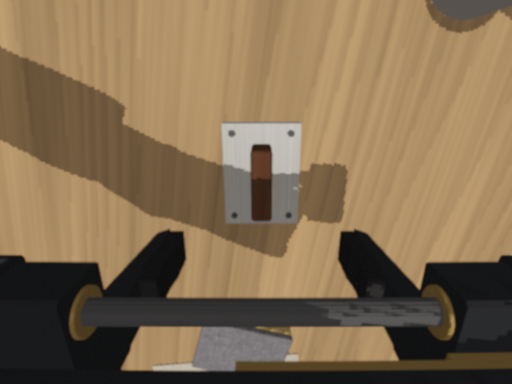

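The cover's plate spans about (222–301, 123–224) and is square to the image. The grip runs from (261,145) to (261,220).

```bash
python3 - <<'E'
from w import *
d=dict(np.load("w2.npz"));T=d["T"];im=d["pixels"];hsv=cv2.cvtColor(im,cv2.COLOR_BGR2HSV)
m=(hsv[...,1]<60);m[:110]=0;m[232:]=0;m[:,:205]=0;m[:,312:]=0
c=blob(m,(240,150),9)
print("plate",rect(cast(d,T,c,np.full(len(c),.016))))
hole=[cast(d,T,[p],[.016])[0][:2] for p in[(231,133),(291,133),(288.5,215),(235,215)]];print("screws",np.mean(hole,0))
g=blob((hsv[...,1]>110)&(hsv[...,2]<105)&(np.abs(np.mgrid[:384,:512][1]-261)<16),(261,195),3)
print("grip px",g.min(0),g.max(0))
x0,x1=g[:,0].min(),g[:,0].max()
print("grip top edges",cast(d,T,[(x0,190),(x1,190),(261,g[:,1].max())],[.056]*3).round(4).tolist())
s=get_state();print(togo(s,[.617,-.213,.187],.155))
E
```

```text
plate (array([ 0.61898724, -0.21339435]), array([ 80.80672455, 111.08016205]), np.float32(1.7279269))
screws [ 0.61953966 -0.21389057]
grip px [252 146] [270 219]
grip top edges [[0.6112, -0.2173, 0.056], [0.6277, -0.2146, 0.056], [0.6241, -0.2452, 0.056]]
(array([-0.0012, -0.0025,  0.2867]), array([ 0.0018, -0.0005,  0.0038]))
```

Call:
play_rows(
  rows=[
    [[-0.003,0.001,0.06,0,0,0],[-0.003,0.001,0.12,0,0,0],[-0.003,0.001,0.18,0,0,0],[-0.003,0.001,0.23,0,0,0],[-0.003,0.001,0.26,0,0,0],[-0.003,0.001,0.28,0,0,0],[-0.003,0.001,0.287,0,0,0],[-0.003,0.001,0.287,0,0,0],[-0.003,0.001,0.287,0,0,0]],
  ],
  claw=0,
)

```text
clock: 3.95
tool_pos: [0.619, -0.2153, 0.1874]
eef_rot: [0.651, 0.759, 0.0, 0.001]
contact_force: [0.5, -0.5, -0.2]
opening: 0.995
finger_force: 0.0
```

Call:
play_rows(
  rows=[
    [[0,0,0,0,0,0],[0,0,0,0,0,0],[0,0,0,0,0,0],[0,0,0,0,0,0],[0,0,0,0,0,0],[0,0,0,0,0,0],[0,0,0,0,0,0],[0,0,0,0,0,0],[0,0,0,0,0,0],[0,0,0,0,0,0],[0,0,0,0,0,0],[0,0,0,0,0,0]],
  ],
  claw=1,
  squeeze=50,
)

```text
clock: 4.95
tool_pos: [0.6184, -0.215, 0.1861]
eef_rot: [0.651, 0.759, 0.0, 0.0]
contact_force: [0.0, 0.1, -0.1]
opening: 0.224
finger_force: 50.0
```

Call:
play_rows(
  rows=[
    [[0,0,-0.04,0,0,0],[0,0,-0.08,0,0,0],[0,0,-0.14,0,0,0],[0,0,-0.2,0,0,0],[0,0,-0.24,0,0,0],[0,0,-0.24,0,0,0],[0,0,-0.24,0,0,0]],
  ],
)

```text
clock: 5.53
tool_pos: [0.6183, -0.215, 0.3062]
eef_rot: [0.651, 0.759, 0.0, 0.0]
contact_force: [-0.4, -0.7, -4.9]
opening: 0.222
finger_force: 50.0
```

```bash
python3 - <<'E'
from w import *
s=get_state();print(s["tool_pos"],s["contact_force"],s["moment"],s["opening"],s["finger_force"])
a=-.150;h=np.array([.532,.1977])-.015*np.array([np.cos(a),np.sin(a)])-.0014*np.array([-np.sin(a),np.cos(a)])
print(h,togo(s,[*h,.27],a))
E
```

```text
[ 0.61827173 -0.21500782  0.30623149] [-0.41738861 -0.71429751 -4.91651754] [-0.05973755  0.09065536  0.00913101] 0.22236359513215612 49.99282540753484
[0.51695922 0.19855729] (array([ 0.8484, -0.0742,  0.0723]), array([1.300e-03, 1.000e-04, 6.061e-01]))
```

Call:
play_rows(
  rows=[
    [[0.03,0,0,0,0,0.03],[0.08,0,0,0,0,0.06],[0.14,-0.01,0,0,0,0.1],[0.2,-0.02,0,0,0,0.15],[0.26,-0.02,0,0,0,0.2],[0.32,-0.03,0,0,0,0.25],[0.38,-0.03,0,0,0,0.3],[0.44,-0.04,0,0,0,0.35],[0.5,-0.05,0,0,0,0.4],[0.56,-0.05,0,0,0,0.45],[0.62,-0.06,0,0,0,0.5],[0.68,-0.06,0,0,0,0.54],[0.74,-0.07,0.01,0,0,0.57],[0.79,-0.074,0.03,0,0,0.6],[0.83,-0.074,0.05,0,0,0.606],[0.848,-0.074,0.072,0,0,0.606],[0.848,-0.074,0.072,0,0,0.606],[0.848,-0.074,0.072,0,0,0.606],[0.848,-0.074,0.072,0,0,0.606]],
  ],
)

```text
clock: 7.12
tool_pos: [0.5177, 0.1961, 0.2699]
eef_rot: [0.759, 0.651, -0.001, 0.001]
contact_force: [0.7, -0.2, -4.3]
opening: 0.224
finger_force: 50.0
```

```bash
python3 - <<'E'
from w import *
s,d,T=wrist("w3");print(s["tool_pos"],s["eef_rot"],s["contact_force"],s["moment"])
a=-.150;h=np.array([.532,.1977])-.015*np.array([np.cos(a),np.sin(a)])-.0014*np.array([-np.sin(a),np.cos(a)])
print(togo(s,[*h,.228],a))
E
```

```text
[0.51765661 0.19608076 0.2698516 ] [ 7.58994453e-01  6.51096069e-01 -8.68898061e-04  7.58272904e-04] [ 0.73411417 -0.17351214 -4.26337742] [-0.11176584  0.0184602   0.0373294 ]
(array([ 0.0049, -0.0021,  0.0837]), array([ 0.    ,  0.0046, -0.0055]))
```

View pics/w3.png

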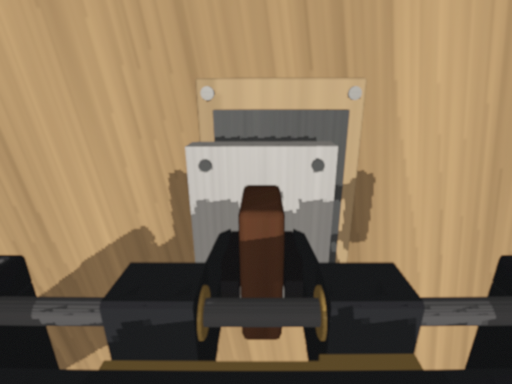

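The held cover is square to the jig and sits left of centre, as intended. Its far plate corners are at (187,146) and (336,144). The jig screws are at (207,93) and (355,92), so I'll use these to check the offsets.

```bash
python3 - <<'E'
from w import *
d=dict(np.load("w3.npz"));T=d["T"];a=-.150;ex=np.array([np.cos(a),np.sin(a)]);ey=np.array([-ex[1],ex[0]])
V=cv2.cvtColor(d["pixels"],cv2.COLOR_BGR2HSV)
for n,ps,z in[("plate corners",[(187.5,146),(336.5,145)],.1),("cover screws",[(205,165),(318,165)],.1),("jig screws",[(207,93),(355,92.5)],.019)]:
    P=cast(d,T,ps,[z]*2)[:,:2];v=P[1]-P[0]
    print(n,"mid in jig axes (x,y) from pin est:",((P.mean(0)-[.532,.1977])@np.c_[ex,ey]).round(4),"len",np.linalg.norm(v).round(4),"ang",np.arctan2(v[1],v[0]).round(3))
print(V[136:156,260].tolist())
E
```

```text
plate corners mid in jig axes (x,y) from pin est: [-0.0126  0.0525] len 0.0777 ang -0.146
cover screws mid in jig axes (x,y) from pin est: [-0.0129  0.0421] len 0.0602 ang -0.153
jig screws mid in jig axes (x,y) from pin est: [0.002 0.078] len 0.1125 ang -0.149
[[30, 8, 97], [30, 6, 87], [30, 4, 67], [0, 0, 56], [15, 8, 66], [18, 14, 88], [21, 17, 105], [19, 18, 112], [19, 18, 114], [17, 17, 133], [18, 15, 169], [19, 14, 195], [15, 13, 203], [18, 13, 203], [18, 13, 202], [18, 13, 202], [18, 13, 202], [18, 13, 202], [18, 13, 202], [19, 14, 202]]
```

Call:
play_rows(
  rows=[
    [[0.004,0,0.02,0,0.004,-0.005],[0.004,-0.001,0.04,0,0.004,-0.005],[0.004,-0.001,0.06,0,0.004,-0.005],[0.004,-0.001,0.07,0,0.004,-0.005],[0.004,-0.001,0.078,0,0.004,-0.005],[0.004,-0.001,0.082,0,0.004,-0.005],[0.004,-0.001,0.082,0,0.004,-0.005],[0.004,-0.001,0.082,0,0.004,-0.005],[0.004,-0.001,0.082,0,0.004,-0.005]],
  ],
)

```text
clock: 7.92
tool_pos: [0.5172, 0.2005, 0.2295]
eef_rot: [0.757, 0.653, 0.001, -0.001]
contact_force: [-0.2, -0.6, -3.4]
opening: 0.223
finger_force: 50.0
```

Call:
play_rows(
  rows=[
    [[0,0,0.001,0,0,0],[0,0,0.002,0,0,0],[0,0,0.003,0,0,0],[0,0,0.004,0,0,0],[0,0,0.005,0,0,0],[0,0,0.006,0,0,0],[0,0,0.006,0,0,0],[0,0,0.006,0,0,0]],
  ],
)

```text
clock: 8.58
tool_pos: [0.517, 0.2004, 0.2262]
eef_rot: [0.757, 0.653, 0.001, -0.001]
contact_force: [0.4, -0.1, -4.2]
opening: 0.225
finger_force: 50.0
```

Call:
play_rows(
  rows=[
    [[-0.004,0,0.001,0,0,0],[-0.004,0,0.002,0,0,0],[-0.004,0,0.003,0,0,0],[-0.004,0,0.003,0,0,0],[-0.004,0,0.003,0,0,0],[-0.004,0,0.003,0,0,0]],
  ],
)

```text
clock: 9.08
tool_pos: [0.5167, 0.1985, 0.2247]
eef_rot: [0.757, 0.653, 0.001, -0.001]
contact_force: [0.4, -0.0, -3.9]
opening: 0.221
finger_force: 50.0
```

Call:
play_rows(
  rows=[
    [[0,0,0.001,0,0,0],[0,0,0.002,0,0,0],[0,0,0.003,0,0,0],[0,0,0.003,0,0,0],[0,0,0.003,0,0,0]],
  ],
)

```text
clock: 9.5
tool_pos: [0.5167, 0.1985, 0.2238]
eef_rot: [0.757, 0.653, 0.001, -0.001]
contact_force: [-2.8, -0.3, 4.8]
opening: 0.223
finger_force: 50.0
```

Call:
play_rows(
  rows=[
    [[0,0,0,0,0,0],[0,0,0,0,0,0],[0,0.002,0,0,0,0],[0,0.004,0,0,0,0],[0,0.006,0,0,0,0],[0,0.008,0,0,0,0],[0,0.01,0,0,0,0],[0,0.012,0,0,0,0],[0,0.014,0,0,0,0],[0,0.016,0,0,0,0],[0,0.018,0,0,0,0],[0,0.02,0,0,0,0],[0,0.02,0,0,0,0]],
  ],
)

```text
clock: 10.58
tool_pos: [0.5225, 0.1979, 0.2238]
eef_rot: [0.757, 0.654, -0.003, -0.005]
contact_force: [-10.4, 1.0, 15.7]
opening: 0.223
finger_force: 50.0
```

Call:
play_rows(
  rows=[
    [[0,0.002,0,0,0,0],[0,0.004,0,0,0,0],[0,0.004,0,0,0,0],[0,0.004,0,0,0,0]],
  ],
)

```text
clock: 10.92
tool_pos: [0.5244, 0.1977, 0.2237]
eef_rot: [0.757, 0.654, -0.003, -0.005]
contact_force: [-11.3, 1.7, 15.2]
opening: 0.224
finger_force: 50.0
```

Call:
play_rows(
  rows=[
    [[0,0,-0.001,0,0,0],[0,0,-0.002,0,0,0],[0,0.001,-0.002,0,0,0],[0,0.002,-0.002,0,0,0],[0,0.002,-0.002,0,0,0]],
  ],
)

```text
clock: 11.33
tool_pos: [0.5302, 0.1963, 0.2239]
eef_rot: [0.757, 0.653, 0.001, -0.0]
contact_force: [-0.1, 0.3, -4.0]
opening: 0.224
finger_force: 50.0
```

Call:
play_rows(
  rows=[
    [[0,0.001,0.001,0,0,0],[0,0.002,0.002,0,0,0],[0,0.002,0.003,0,0,0],[0,0.002,0.004,0,0,0],[0,0.002,0.005,0,0,0],[0,0.002,0.006,0,0,0],[0,0.002,0.006,0,0,0]],
  ],
)

```text
clock: 11.92
tool_pos: [0.5305, 0.1964, 0.2211]
eef_rot: [0.757, 0.653, 0.001, -0.001]
contact_force: [-0.9, -0.7, -3.3]
opening: 0.219
finger_force: 50.0
```

Call:
play_rows(
  rows=[
    [[0,0,0.002,0,0,0],[0,0,0.004,0,0,0],[0,0,0.006,0,0,0],[0,0,0.008,0,0,0],[0,0,0.009,0,0,0],[0,0,0.009,0,0,0]],
  ],
)

```text
clock: 12.42
tool_pos: [0.531, 0.1961, 0.2167]
eef_rot: [0.757, 0.653, 0.001, -0.0]
contact_force: [1.3, -1.6, -3.3]
opening: 0.222
finger_force: 50.0
```

Call:
play_rows(
  rows=[
    [[0,0,0.002,0,0,0],[0,0,0.004,0,0,0],[0,0,0.006,0,0,0],[0,0,0.008,0,0,0],[0,0,0.008,0,0,0],[0,0,0.008,0,0,0]],
  ],
)

```text
clock: 12.92
tool_pos: [0.531, 0.1961, 0.2134]
eef_rot: [0.757, 0.653, 0.001, -0.0]
contact_force: [1.0, -2.0, 5.5]
opening: 0.224
finger_force: 50.0
```

Call:
play_rows(
  rows=[
    [[0,0,0.002,0,0,0],[0,0,0.004,0,0,0],[0,0,0.006,0,0,0],[0,0,0.008,0,0,0],[0,0,0.01,0,0,0],[0,0,0.01,0,0,0],[0,0,0.01,0,0,0]],
  ],
)

```text
clock: 13.5
tool_pos: [0.531, 0.196, 0.21]
eef_rot: [0.758, 0.653, 0.002, -0.0]
contact_force: [-2.2, -3.0, 20.1]
opening: 0.222
finger_force: 50.0
```

Call:
play_rows(
  rows=[
    [[0,0,0.001,0,0,0],[0,0,0.002,0,0,0],[0,0,0.002,0,0,0],[0,0,0.002,0,0,0],[0,0,0.002,0,0,0],[0,0,0.002,0,0,0]],
  ],
)

```text
clock: 14.0
tool_pos: [0.5309, 0.1959, 0.21]
eef_rot: [0.758, 0.653, 0.002, -0.0]
contact_force: [-3.1, -5.0, 29.4]
opening: 0.224
finger_force: 50.0
```

```bash
python3 - <<'E'
from w import *
s,d,T=wrist("w4");print(s["clock"],s["tool_pos"],s["eef_rot"],s["contact_force"],s["moment"],s["finger_force"])
E
```

```text
14.0 [0.53089977 0.195913   0.20996385] [ 7.57542377e-01  6.52783479e-01  1.76887567e-03 -3.83569691e-04] [-3.08179748 -4.98085539 29.43495503] [-0.93061068  0.99478437  0.01501935] 50.00009698793292
```

View pics/w4.png

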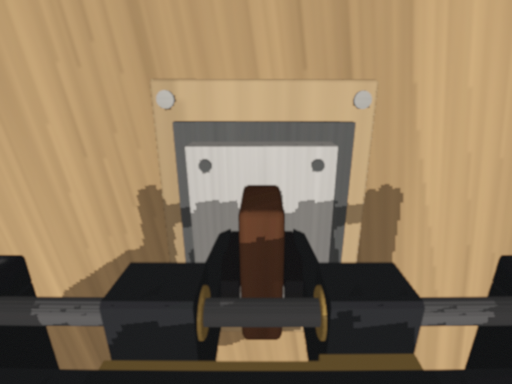

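The cover sits centred and in line on the deck: its edges at x=187 and 336 lie evenly inside the deck's 175–354. The height did not change under the extra push, so it is home.

```bash
python3 -c "
from plant import *
print(finish_job())"
```

```text
the job is handed in; nothing more can be done
None
```

I handed the job in at about 14 s, with the cover on the pin, in line with the jig and held pressed against the steel deck at about 30 N; no verdict came back.

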